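Set the collection timer and raise the pick-up flag

ROBOT

A 6-joint arm with a two-finger parallel gripper is mounted at the origin on the work surface. World frame = base frame: x ahead of the robot, y to its left, z up, the work surface at z = 0. Lengths are in m, angles in rad, forces in N, time in s.
With the tool pointing down it reaches from about 0.275 to 0.825 m from the base axis. Payload 4.9 kg.
Tool frame: the origin (TCP) lies midway between the tips of the shut fingers; the grasp point (between the pads) lies 19 mm behind it (bot.grip_depth is the distance from the TCP to the grasp point, in m); z points along the fingers, y is the line along which they close (so a half turn about z gives the same grasp; the last joint's range is limited). The gripper opens to 85 mm and grips with 20 to 120 N. Pads are 22 mm wide; open, the fingers measure 114 mm over their backs; the gripper's body (76 mm by 85 mm) begins 54 mm behind the grasp point. The pads swing forward as they close: fully open they stand 13 mm farther back than shut.
Start: joints at [-1.263, 0.326, -0.193, 1.052, 0, 1.437], TCP at [0.235, -0.497, 0.231] pointing down, gripper open.
Joint ranges: [-2.65, 2.65], [-0.97, 1.79], [-1.3, 1.35], [-1.93, 2.1], [-1.47, 1.37], [-3.14, 3.14]. Speed limits (rad/s): [2.57, 2.57, 3.14, 3.14, 3.14, 3.14].

INTERFACE

Orientations are given as a unit quaternion [w, x, y, z].
In Python, from cell import bot gives the robot as it stands. Calls block until the motion is done:
- bot.move_pose(position, orientation): joint-space move of the TCP to a pose.
- bot.move_linear(position, speed=0.15, rotation=None, until_force=None): straight line of the TCP; rotation=None keeps the orientation; speed is the mean speed in m/s. With until_force (N) it stops when the force on the tool has changed by that much, and returns True; else False.
- bot.goto_joints(angles): joint-space move.
- bot.set_gripper(opening, grasp_force=None): opening from 0.0 (shut) to 1.0 (fully open); grasp_force is the grip in N (None keeps the last); returns when the fingers have stopped.
- bot.wait(seconds).
- bot.solve_ik(position, orientation): joint angles nearest the present ones, or None.
- bot.camera(name): name is "scene" or "top"; returns the picture (480x640x3 uint8, red, green, blue); there is no depth.
- bot.calibration(name): a dict with "mtx" (3x3 intrinsics, pixels), "extrinsics" (4x4, takes a point from world to camera coordinates). Camera axes: x right, y down, z forward; pixel columns grow to the right and rows downward; lengths in m; the calibration is good to about 2 mm. A picture is of the moment at which its call begins. calibration takes no time and is no camera call.
A pose or a line that the arm cannot do raises bot.PlanningError and nothing moves.
- bot.close_job(): hands the job in; it is judged then, once.
Trained networks look in the newest picture that a camera, given by its name, has taken for a name from the list of things; names that differ only in an ending like _2 or _b are one class to them, and where a whole thing is asked for, a point or a joint stands for the part that bears it (a point fixed in the world has none). Each returns a list of dicts, best first, with "confidence" (0 to 1); they miss things now and then, are a little off and sometimes report something else, mostly with a low value. They report only what shows in the picture. A call takes as long as a camera call.
- bot.search_frame(camera, thing): "bbox" ([left, top, width, height] in pixels, round what is visible of it).
Readings, each from a call of its own:
- bot.read_clock(): time.
- bot.read_joint_positions(): joint angles.
- bot.read_joint_vel(): joint speeds.
- bot.read_joint_efforts(): joint torques, N m.
- bot.read_position(): TCP position.
- bot.read_tool_rot(): TCP orientation.
- bot.read_ft_force(): force on the tool from outside, world axes, zero at the start.
- bot.read_moment(): the same for the moment, N m.
- bot.read_gripper_width(): opening from 0.0 (shut) to 1.0 (fully open).
- bot.read_finger_force(): force on a finger pad.
Only numpy, scipy, OpenCV 4.12 (cv2) and the standard library are available. Lean on these libraries where they do the work, as an engineer would, in place of code of your own. Each camera call takes 0.05 s, during which the arm holds its last target. There are 200 camera calls.

TASK

A specimen is waiting at the counter for collection. Turn the timer's knob clockwise until its white pointer points at the orange marker tab; the timer is light and its knob stiff, so bear down on the knob while turning, and do not let the timer twist or slide from where it stands. Then tip the orange pick-up flag all the way up, let go of everything, and leave the red-capped specimen jars standing where they are.

Things in the scene. Friction and masses are not known exactly. Their poses are not given: they have to be found in the camera images.
- timer: Loose free-standing timer: square white box 140 x 140 mm, top face 50 mm above the counter, about 0.3 kg, rubber feet, black knob with green grip bar on top in the middle. Origin at the centre of its underside, z up, -x towards its side face with a blue strip. The box resists twisting about half as much as its knob resists turning, so it spins with the knob unless pressed down with about 7 N or more.
- timer_corner (a point): Top corner of the timer at its -x, +y side (70 mm, 70 mm from its centre, 50 mm up); shows whether the timer has slid or twisted.
- knob_grip (a point): On the knob's axis, 81 mm above the counter, at mid-height of its green grip bar: 62 mm long (this frame's x), 18 wide (y), 30 tall, standing on a black round flange 76 mm across, 8 thick, whose top is 15 mm below this point. Sprung: sinks up to 6 mm when pushed, from 3 N at first to 12 N at the end. -x points along the pointer.
- pointer_tip (a point): End of the knob's white pointer, 42 mm out from the knob's axis (white line along one half of the bar's top, and a white nose on the flange's rim).
- marker_tip (a point): Inner edge of the orange set marker tab, at 42 mm from the knob's axis, 55 mm above the counter. The tab is 14 mm wide, 16 mm long, 4 mm thick and lies flat on the timer's top just outside the knob. It is at a different place round the dial each time and is stiff.
- dial (a joint): Knob angle in rad relative to the timer: 0 has the pointer towards the timer's -x side, it grows as the knob turns clockwise seen from above, 0 to 2.2. Stiff: 0.2 N m of friction all the way, stays where left.
- set_marker (a joint): Angle of the orange marker tab, in the same sense and from the same zero as the knob angle: the pointer meets the marker when both are equal. The marker is always 0.6 to 1.35 rad clockwise of the pointer at the start.
- flag (a joint): Tilt of the flag arm in rad: -0.3 orange flag fully down, 0 level, +0.3 flag fully up against its stop. Grows as the blue pad is pressed down. Stays where left (friction; about 3 N on the pad moves it).
- pad_top (a point): Centre of the top of the blue round press pad, 44 mm across, at one end of the flag arm, 85 mm from its pivot, which is 60 mm above the counter. Its x axis points along the arm to the flag. Pressing it down tips the flag up; at the stop it is about 44 mm above the counter. The stand is fixed to the counter.
- flag_top (a point): Top edge of the orange round flag disc, 66 mm across, standing upright at the other end of the flag arm.
- jar1_mid (a point): Centre, half-way up, of a white specimen jar with red cap, 52 mm across, 70 mm tall, standing loose on the counter; leave it alone.
- jar2_mid (a point): Centre, half-way up, of a white specimen jar with red cap, 52 mm across, 70 mm tall, standing loose on the counter; leave it alone.
- jar3_mid (a point): Centre, half-way up, of a white specimen jar with red cap, 52 mm across, 70 mm tall, standing loose on the counter; leave it alone.

How it is judged:
On the way, in this order (a step that is already met when the one before it is completed fails the run):
1. the knob's pointer is at the orange marker (horizontal distance between pointer_tip and marker_tip below 0.007 m), for 0.2 s.
2. the flag is tipped up (value of joint flag above 0.2 rad), for 0.2 s.
At the end, for the whole second after the job is handed in: The pointer tip is within 7 mm of the marker tip (about 0.17 rad), the flag arm is above +0.2 rad, the timer stands flat and at rest with its centre and corner within 20 mm of where they began, and each specimen jar is within 20 mm of where it began (horizontal distance between pointer_tip and marker_tip below 0.007 m and value of joint flag above 0.2 rad and distance of each of timer, timer_corner, jar1_mid, jar2_mid, jar3_mid from where it was at the start of the episode below 0.02 m and linear speed of timer below 0.02 m/s and angle between timer's own z axis and vertical below 0.05 rad); the robot touches nothing.
It fails at once if the timer slid or twisted: its centre or corner moved more than 20 mm (distance of any of timer, timer_corner from where it was at the start of the episode above 0.02 m).
It fails at once if a specimen jar was moved more than 20 mm or knocked over (distance of any of jar1_mid, jar2_mid, jar3_mid from where it was at the start of the episode above 0.02 m).
It also fails if it takes over 45 s, if anything falls off the work surface, if the arm or the gripper's body presses on something with over 40 N, if the wrist force passes 120 N, or if a joint passes its speed limit or range.

## Working session

There is one attempt and no reset: what is moved stays moved. The work goes in short steps, each a Python script; the robot and the scene stay as the last script left them, time stands still between calls to the robot, and variables do not carry over. Pictures are saved under pics/ and viewed, at most 10 in all, crops included, and the job is handed in when it is done.

```bash
mkdir -p pics
python3 - <<'E'
from cell import bot
import cv2,numpy as np
for c in("top","scene"):
    im=bot.camera(c); cv2.imwrite(f"pics/{c}0.png",im[:,:,::-1])
    k=bot.calibration(c); print(c,np.round(k["mtx"],1).tolist(),np.round(k["extrinsics"],4).tolist())
    for t in["timer","knob_grip","pointer_tip","marker_tip","pad_top","flag_top","jar1_mid"]:
        print(t,[(np.round(d["bbox"],1).tolist(),round(d["confidence"],2)) for d in bot.search_frame(c,t)][:4])
print(bot.read_clock(),bot.read_tool_rot())
E
```

```text
top [[520.3, 0.0, 319.3], [0.0, 520.3, 243.9], [0.0, 0.0, 1.0]] [[-0.0164, -0.9998, 0.0127, -0.0573], [-0.9966, 0.0153, -0.0812, 0.5379], [0.081, -0.014, -0.9966, 1.0027], [0.0, 0.0, 0.0, 1.0]]
timer [([159.0, 171.7, 98.3, 92.7], 0.78)]
knob_grip [([181.8, 195.0, 45.5, 37.0], 0.96)]
pointer_tip [([185.1, 195.5, 39.1, 38.8], 0.84)]
marker_tip [([176.3, 209.0, 9.2, 3.9], 0.54)]
pad_top [([384.6, 174.4, 50.5, 111.5], 0.95)]
flag_top [([387.2, 171.4, 45.8, 115.9], 0.74), ([467.1, 300.8, 31.3, 33.1], 0.57)]
jar1_mid [([276.4, 207.1, 26.5, 28.6], 0.55)]
scene [[494.3, 0.0, 322.4], [0.0, 494.3, 238.5], [0.0, 0.0, 1.0]] [[-0.8003, 0.5996, 0.0051, 0.4571], [0.5054, 0.6792, -0.5322, -0.1859], [-0.3225, -0.4234, -0.8466, 1.2456], [0.0, 0.0, 0.0, 1.0]]
timer [([319.2, 301.3, 85.5, 86.4], 0.78)]
knob_grip [([345.8, 315.1, 41.0, 37.9], 0.76)]
pointer_tip [([344.0, 313.4, 42.1, 41.2], 0.69)]
marker_tip []
pad_top []
flag_top [([217.0, 168.6, 97.0, 53.8], 0.81)]
jar1_mid [([300.7, 260.6, 29.4, 38.2], 0.8)]
0.8 [ 2.15135148e-05  9.75704954e-01  2.19088663e-01 -3.53051017e-06]
```

View pics/top0.png

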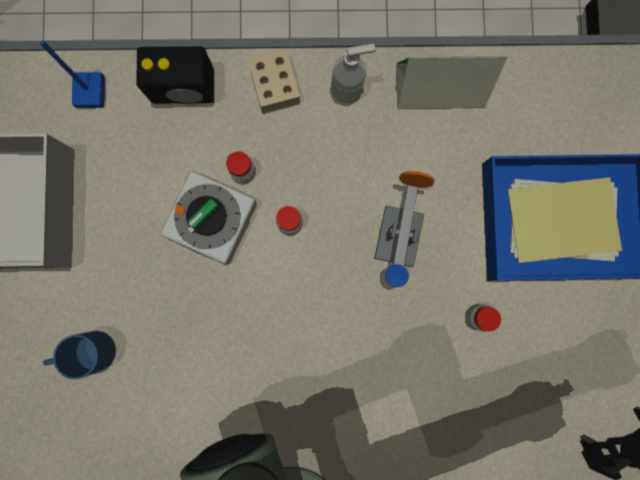

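View pics/scene0.png

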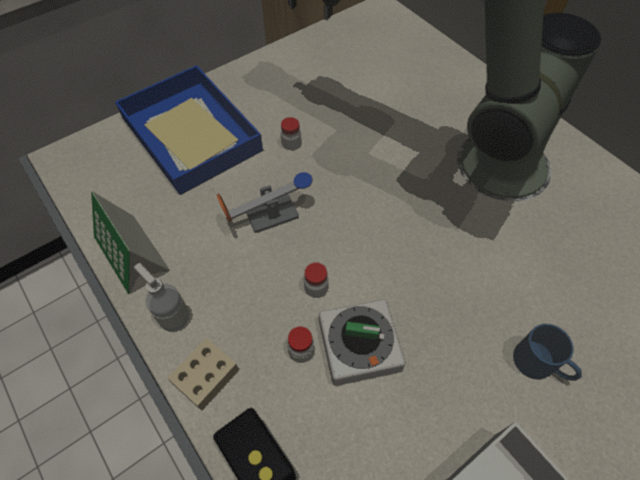

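The top view shows the timer at (208,217). The pointer end of the bar is at about (191,229), the marker at (180,210) and the blue pad at (397,275). The jars are at (239,163), (288,219) and (487,318). Next I'll segment by colour.

```bash
cat > h.py <<'E'
from cell import bot
import cv2,numpy as np
def ray(c,uv,z):
    k=bot.calibration(c);E=k["extrinsics"];R=E[:3,:3];t=E[:3,3]
    d=R.T@np.linalg.solve(k["mtx"],[uv[0],uv[1],1.]);o=-R.T@t
    return o+d*(z-o[2])/d[2]
def proj(c,p):
    k=bot.calibration(c);q=k["mtx"]@(k["extrinsics"]@np.append(p,1))[:3];return q[:2]/q[2]
def blob(im,h,box,smin=120,vmin=50):
    x,y,w,hh=box;s=cv2.cvtColor(im[y:y+hh,x:x+w],cv2.COLOR_RGB2HSV)
    m=cv2.inRange(s,(h[0],smin,vmin),(h[1],255,255))
    n,l,st,ce=cv2.connectedComponentsWithStats(m)
    i=1+np.argmax(st[1:,4]);return ce[i]+[x,y],st[i,4],np.argwhere(l==i)[:,::-1]+[x,y]
E
python3 - <<'E'
from h import *
im=cv2.imread("pics/top0.png")[:,:,::-1].copy(); sc=cv2.imread("pics/scene0.png")[:,:,::-1].copy()
for n,c,I,h,b,z in[("green","top",im,(40,85),(160,170,100,95),.096),("mark","top",im,(5,20),(160,170,50,95),.054),("pad","top",im,(100,130),(375,255,45,40),.085),("flag","top",im,(5,20),(390,160,50,40),.08),
 ("j","top",im,(0,4),(220,145,35,35),.07),("j","top",im,(0,4),(270,200,35,35),.07),("j","top",im,(0,4),(465,300,40,35),.07),
 ("green","scene",sc,(40,85),(320,300,80,80),.096),("mark","scene",sc,(5,20),(350,340,40,40),.054),("pad","scene",sc,(100,130),(285,165,35,30),.085)]:
    u,a,p=blob(I,h,b);print(n,c,np.round(u,1),a,np.round(ray(c,u,z),4))
    if n=="green":
        r=cv2.minAreaRect(p.astype(np.float32));print(r)
t=cv2.resize(im[165:270,150:265],None,fx=5,fy=5,interpolation=cv2.INTER_CUBIC);s=cv2.resize(sc[295:395,310:410],None,fx=2.2,fy=5.25,interpolation=cv2.INTER_CUBIC)
cv2.imwrite("pics/c1.png",np.hstack([t,s])[:,:,::-1])
E
```

```text
green top [204.2 211.1] 270 [0.5945 0.1451 0.096 ]
((202.25003051757812, 212.75003051757812), (9.899495124816895, 33.2340202331543), 45.0)
mark top [179.4 209.6] 64 [0.6043 0.2012 0.054 ]
pad top [396.4 275.3] 395 [ 0.4716 -0.206   0.085 ]
flag top [416.4 178.8] 428 [ 0.6524 -0.2497  0.08  ]
j top [238.  163.3] 473 [0.6889 0.0867 0.07  ]
j top [288.  217.8] 472 [ 0.5833 -0.0068  0.07  ]
j top [487.6 318.6] 507 [ 0.3887 -0.3764  0.07  ]
green scene [358.4 327.4] 122 [0.5975 0.1451 0.096 ]
((362.2774658203125, 327.696533203125), (32.692298889160156, 8.439173698425293), 8.746161460876465)
mark scene [373.3 360.4] 62 [0.6034 0.2009 0.054 ]
pad scene [302.4 180. ] 207 [ 0.4737 -0.2056  0.085 ]
```

View pics/c1.png

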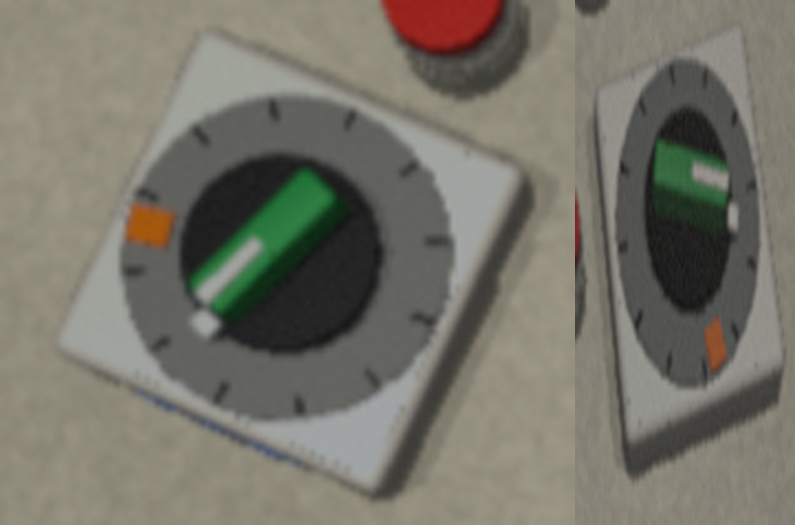

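Run:
```python
from h import *
f=lambda x,y,z:ray("top",(x/5+150-.4,y/5+165-.4),z)
C=[f(*p,.05) for p in[(210,30),(525,165),(385,495),(60,345)]]
c=np.mean(C,0);print("corners c",c, [np.round(np.linalg.norm(C[i]-C[i-1]),3) for i in range(4)])
fl=f(281,254,.066);print("flange",fl);dl=f(288,257,.05);print("dialdisc",dl)
a=c[:2]*.5+fl[:2]*.25+dl[:2]*.25
e1=f(322,185,.096);e2=f(200,290,.096);print("bar mid",(e1+e2)/2,np.linalg.norm(e1-e2))
n=f(206,325,.062);m=f(150,226,.056)
ang=lambda v:np.arctan2(v[1],v[0])
print("axis",a,"nose",np.linalg.norm(n[:2]-a),ang(n[:2]-a),"bar",ang((e2-e1)[:2]),"mark",np.linalg.norm(m[:2]-a),ang(m[:2]-a))
```

```text
corners c [0.59136168 0.1462236  0.05      ] [np.float64(0.134), np.float64(0.133), np.float64(0.137), np.float64(0.137)]
flange [0.5906635  0.14837722 0.066     ]
dialdisc [0.59170114 0.14896536 0.05      ]
bar mid [0.59270386 0.14951713 0.096     ] 0.05859606020591486
axis [0.591272   0.14744745] nose 0.0401697153105177 2.298118633627237 bar 2.2795433856524774 mark 0.05425869785852036 1.3422650209034566
```

```bash
cat >> h.py <<'E'
AX=np.array([.592,.1485]);PT=2.29;MK=1.347
Q=lambda a:[0.,np.cos(a/2),np.sin(a/2),0.]
E
python3 - <<'E'
from h import *
best=None
for k in(0,-np.pi,np.pi):
    P=[.592,.1485,.072]
    qs=[bot.solve_ik(P,Q(PT+k-d)) for d in(0,.3,PT-MK)]
    print(k,[None if q is None else np.round(q,3) for q in qs])
    if all(q is not None for q in qs):
        s=(abs(qs[0][5])+abs(qs[2][5])); 
        if best is None or s<best[0]: best=(s,k)
k=best[1];print("k",k)
bot.set_gripper(.55)
bot.move_pose([*AX,.2],Q(PT+k))
bot.move_linear([*AX,.072],speed=.08,until_force=6)
print(bot.read_position(),bot.read_ft_force(),bot.read_clock())
bot.set_gripper(0,grasp_force=50)
print(bot.read_position(),bot.read_ft_force(),bot.read_moment(),bot.read_gripper_width(),bot.read_joint_positions(),bot.read_clock())
for c in("top","scene"):cv2.imwrite(f"pics/{c}1.png",bot.camera(c)[:,:,::-1])
a=cv2.imread("pics/top1.png")[120:300,100:340];b=cv2.imread("pics/scene1.png")[220:400,270:430]
cv2.imwrite("pics/c2.png",cv2.resize(np.hstack([a,b]),None,fx=2,fy=2))
E
```

```text
0 [array([ 0.125,  0.577, -0.231,  0.762,  0.   ,  0.976]), array([ 0.125,  0.577, -0.231,  0.762,  0.   ,  1.276]), array([ 0.125,  0.577, -0.231,  0.762,  0.   ,  1.919])]
-3.141592653589793 [array([ 0.125,  0.577, -0.231,  0.762,  0.   , -2.165]), array([ 0.125,  0.577, -0.231,  0.762,  0.   , -1.865]), array([ 0.125,  0.577, -0.231,  0.762,  0.   , -1.222])]
3.141592653589793 [array([ 0.125,  0.577, -0.231,  0.762,  0.   , -2.165]), array([ 0.125,  0.577, -0.231,  0.762,  0.   , -1.865]), array([ 0.125,  0.577, -0.231,  0.762,  0.   , -1.222])]
k 0
[0.59244272 0.14852336 0.07256407] [0.79176332 0.06378717 0.8208386 ] 5.625
[0.59259398 0.14877916 0.07259772] [0.59474565 1.14665887 1.77041706] [ 0.18986088 -0.07622358  0.15641159] 0.20249220748504734 [ 1.25056451e-01  5.76785511e-01 -2.30739035e-01  7.61878935e-01
  3.37934848e-04  9.76195141e-01] 5.9917
```

View pics/c2.png

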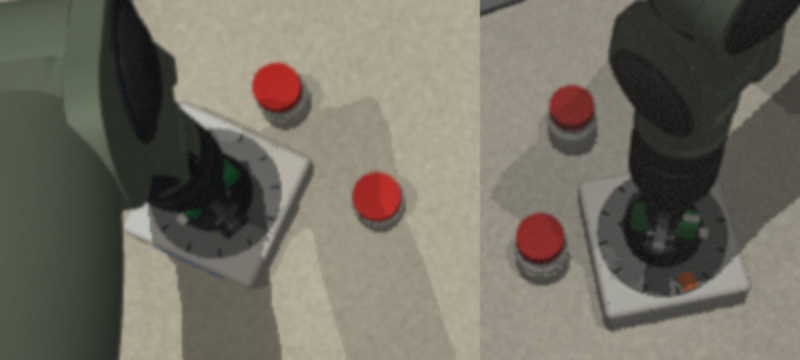

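The fingers are holding the green bar with a pad on each side of its middle (crop about (215,195) and (665,225)). The opening is about 17 mm, and the timer and jars haven't moved. Now I'll press and turn.

Run:
```python
from h import *
p=bot.read_position()
print(bot.move_linear([p[0],p[1],p[2]-.012],speed=.015,until_force=12),bot.read_position(),bot.read_ft_force())
q=np.array(bot.read_joint_positions())
N=8;d=PT-MK
for i in range(N):
    q2=q.copy();q2[5]+=d*(i+1)/N;bot.goto_joints(q2)
    print(np.round(bot.read_ft_force(),1),np.round(bot.read_moment(),2),np.round(bot.read_position(),4),round(bot.read_clock(),2))
    if bot.read_ft_force()[2]<8: 
        print("low force");break
cv2.imwrite("pics/scene2.png",cv2.resize(bot.camera("scene")[260:400,290:430],None,fx=4,fy=4)[:,:,::-1])
```

```text
True [0.59269657 0.148807   0.06705932] [-2.66465711 -0.54229743 11.69375225]
[-2.2 -0.   8.8] [0.08 0.68 0.16] [0.5927 0.1483 0.0679] 6.86
[-1.7  0.1 10. ] [-0.18  0.43 -0.19] [0.5925 0.1483 0.0678] 7.11
[-2.9 -1.3  8.8] [-0.22  0.57 -0.21] [0.5923 0.1482 0.0677] 7.36
[-4.2 -1.1  9.2] [-0.3   0.64 -0.17] [0.5921 0.1481 0.0676] 7.61
[-3.7 -1.1 10. ] [-0.24  0.76 -0.23] [0.5919 0.148  0.0676] 7.86
[-2.9 -2.5  9.8] [-0.27  0.8  -0.21] [0.5916 0.1481 0.0675] 8.11
[-3.3 -1.6  9.9] [-0.29  0.86 -0.16] [0.5914 0.148  0.0675] 8.36
[-4.3 -0.4 10.7] [-0.23  0.97 -0.14] [0.5912 0.1481 0.0674] 8.61
```

View pics/scene2.png

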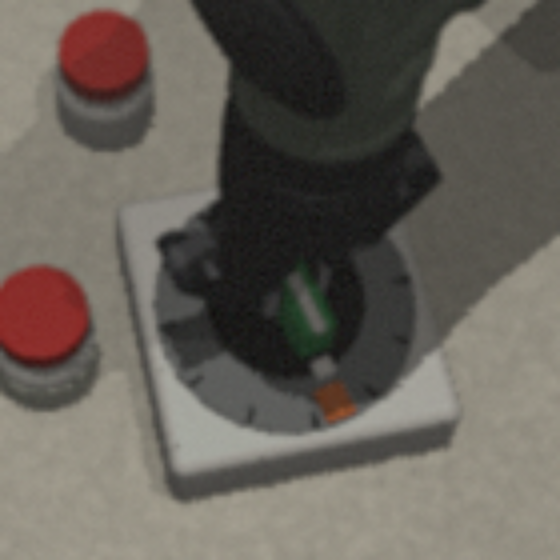

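The pointer nose at (323,366) is up against the marker at (335,400). I'll let go and check from above.

Run:
```python
from h import *
bot.set_gripper(.55)
p=bot.read_position();bot.move_linear([p[0],p[1],.2],speed=.15)
q=np.array(bot.read_joint_positions());
bot.move_pose([.472,-.2055,.2],Q(.5))
bot.set_gripper(0)
im=bot.camera("top");sc=bot.camera("scene");print(bot.read_clock())
cv2.imwrite("pics/top3.png",im[:,:,::-1]);cv2.imwrite("pics/scene3.png",sc[:,:,::-1])
for n,c,I,h,b,z in[("green","top",im,(40,85),(160,170,100,95),.096),("mark","top",im,(5,20),(160,170,50,95),.054),("mark","scene",sc,(5,20),(350,340,40,40),.054)]:
    u,a,pp=blob(I,h,b);print(n,c,np.round(u,1),a,np.round(ray(c,u,z),4))
cv2.imwrite("pics/c3.png",cv2.resize(im[165:270,150:265],None,fx=5,fy=5,interpolation=cv2.INTER_CUBIC)[:,:,::-1])
```

```text
12.0917
green top [205.6 214.1] 286 [0.5889 0.1427 0.096 ]
mark top [179.7 209.6] 59 [0.6042 0.2006 0.054 ]
mark scene [373.2 360. ] 67 [0.6032 0.2002 0.054 ]
```

View pics/c3.png

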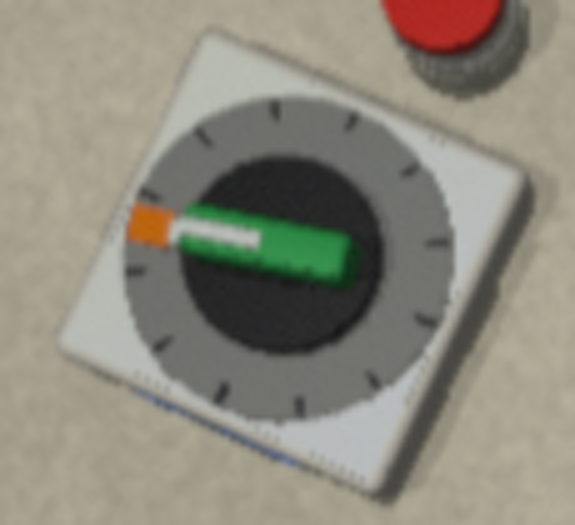

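The white pointer (173,230) meets the orange tab (150,226), and the timer corners are where they were. Next is the pad.

Run:
```python
from h import *
bot.move_linear([.473,-.2055,.1],speed=.12)
print(bot.move_linear([.473,-.2055,.036],speed=.03,until_force=12),bot.read_position(),bot.read_ft_force())
bot.wait(.4)
p=bot.read_position();bot.move_linear([p[0],p[1],.2],speed=.12)
bot.move_pose([.3,-.3,.25],Q(.442));print(bot.read_clock())
im=bot.camera("top");sc=bot.camera("scene")
a=im[140:340,150:520];b=sc[110:400,180:430]
cv2.imwrite("pics/c4.png",np.hstack([cv2.resize(a,(480,260)),cv2.resize(b,(310,260))])[:,:,::-1])
```

```text
True [ 0.47303576 -0.20554411  0.0471326 ] [-3.58919571  0.8631328  11.13948403]
17.3167
```

View pics/c4.png

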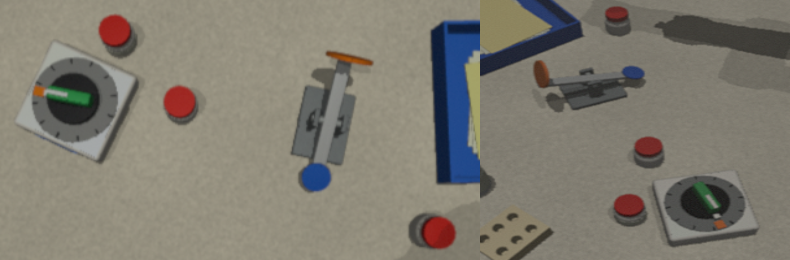

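The flag disc is up and the pad is down (left crop (345,58) and (315,177)). The timer and jars are unchanged. The fingertip stopped 3 mm above the nominal stop, so I'll press once more, harder, to be sure, then hand in.

Run:
```python
from h import *
bot.move_pose([.473,-.2055,.12],Q(.5))
print(bot.move_linear([.473,-.2055,.038],speed=.03,until_force=22),bot.read_position(),bot.read_ft_force())
bot.wait(.3)
p=bot.read_position();bot.move_linear([p[0],p[1],.2],speed=.12)
bot.move_pose([.3,-.3,.25],Q(.442));bot.wait(.3);print(bot.read_clock(),bot.read_ft_force())
print(bot.close_job())
```

```text
True [ 0.47335326 -0.20570553  0.04720438] [-1.34832848  1.38113312 11.45824356]
23.375 [ 0.39151341  0.18253446 -0.19337705]
the job is handed in; nothing more can be done
None
```

The job is handed in at about 23 s with no verdict shown: the pointer is at the marker, the flag is up (about 0.26 rad from the fingertip height, and a second, harder press went no lower), the timer and jars had not visibly moved in the last picture, and the arm is clear.

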